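Snap the big food tub shut in the cold store

ROBOT

A 6-joint arm with a two-finger parallel gripper is mounted at the origin on the work surface. World frame = base frame: x ahead of the robot, y to its left, z up, the work surface at z = 0. Lengths are in m, angles in rad, forces in N, time in s.
With the tool pointing down it reaches from about 0.375 to 0.825 m from the base axis. Payload 5.5 kg.
Tool frame: the origin (TCP) lies on the mounting face of the last link; the fingertips stand 173 mm ahead of it and the grasp point (between the pads) lies 155 mm ahead of it (arm.nose_length is the distance from the TCP to the fingertips, in m); z points along the fingers, y is the direction in which the jaws open and shut (so a half turn about z gives the same grasp; the last joint's range is limited). The gripper opens to 85 mm and grips with 20 to 120 N. Pads are 22 mm wide; open, the fingers measure 114 mm over their backs; the gripper's body (76 mm by 85 mm) begins 54 mm behind the grasp point. The pads swing forward as they close: fully open they stand 13 mm farther back than shut.
Start: joints at [-1.319, 0.314, -0.047, 1.21, 0, 1.571], TCP at [0.149, -0.581, 0.405] pointing down, gripper open.
Joint ranges: [-2.67, 2.67], [-0.69, 1.73], [-1.03, 1.25], [-2.08, 2.16], [-1.42, 1.45], [-3.14, 3.14]. Speed limits (rad/s): [2.39, 2.39, 3.01, 3.14, 3.14, 3.14].

INTERFACE

Orientations are given as a unit quaternion [w, x, y, z].
In Python, from station import arm gives the robot as it stands.
- The arm moves only by the shell command python3 -m inch 'ROWS'. ROWS is JSON, a list of rows, each an object with "gripper": the finger opening in m, from 0 to 0.0854; "offset": the shift along the world's x, y, z in m, a list of three; "turn": the turn, a rotation vector about the world's x, y, z in rad, a list of three. In form: [{"gripper": gripper, "offset": [x, y, z], "turn": [rx, ry, rz]}, ...]. A call has 1 to 5 rows; each row shifts and turns the commanded pose from where the row before left it; what a row does not reach is not made up. A row lasts 1/12 s, in which the tool goes at most 41.7 mm and 7.16 degrees, less where a joint would pass 70% of its speed; a pose out of reach is approached as far as the arm can. A call is refused whole if a number of a shift passes 0.0417 or a number of a turn 0.125, either way. A call with a gripper value outside its range is refused whole. The fingers move at their own pace and stop on an object; the grip force is fixed at half the most. Time passes only in rows, so rows that do not move let the fingers close. It gives the time, the measured TCP pose, the force and the opening at its end, in the units of the state.
- arm.state(): the state, without advancing time (a new reading comes with each control period).
- arm.read_camera(name): name is "scene" or "side" or "wrist"; returns a dict with "color" (480x640x3 uint8, red, green, blue), "fovy" (degrees; the focal length in pixels is half the picture's height over the tangent of half this angle, whatever the lens; pixels are square), "cx", "cy" (the principal point, pixels), "origin" and "rotation" of the camera in the world. Camera axes: x right, y down, z forward; pixel columns grow to the right and rows downward; lengths in m; the calibration is good to about 2 mm. A picture is of the moment at which its call begins. There is no depth.
- arm.hand_in(): hands the job in, once; it reports no verdict.
The state is a dict: "time_s": time; "joint_positions": joint angles; "dq": joint speeds; "joint_efforts": joint torques, N m; "ee_pos": TCP position; "orientation": TCP orientation; "ft_force": force on the tool from outside, world axes, zero at the start; "wrist_torque": the same for the moment, N m; "opening": finger opening in m.
Only numpy, scipy, OpenCV 4.12 (cv2) and the standard library are available. Lean on these libraries where they do the work, as an engineer would, in place of code of your own. Each camera call takes 0.05 s, during which the arm holds its last target. There are 200 camera calls.

TASK

Two white food tubs with red hinged lids stand open on the cold store's steel table. Close the larger tub: push its lid down against the rubber seal until the catch snaps and holds it shut. Leave the smaller tub's lid standing open just as it is, for it still has to be filled.

Things in the scene. Friction and masses are not known exactly. Their poses are not given: they have to be found in the camera images.
- large_pad (a point): Centre of the ribbed pad (34 x 60 mm) on top of the large tub's red lid, on its mid-line, 47 mm from the free edge. Axes: x along the lid from hinge to free edge, y along the hinge, z out of the top face. Hinge line: 150 mm from it along -x, 10 mm along -z. Tub: white plastic, fixed, 190 mm (hinge to catch) x 130 mm wide x 130 mm high; catch turned away from the robot or sideways. Press here; shut, it is 147 mm above the table.
- large_lid (a joint): Opening angle of the large lid, rad; starts 0.45 to 0.85, stiff hinge, stays where left. The springy seal begins below about 0.045; pressing the pad through seal and catch takes 12 to 17 N (more nearer the hinge). It snaps near 0.01, hard stop at 0; let go, a latched lid rests near 0.01, an unlatched one springs back to 0.045 or more.
- small_pad (a point): Centre of the ribbed pad (34 x 60 mm) on top of the small tub's red lid, on its mid-line, 47 mm from the free edge. Axes: x along the lid from hinge to free edge, y along the hinge, z out of the top face. Hinge line: 90 mm from it along -x, 10 mm along -z. Tub: white plastic, fixed, 130 mm (hinge to catch) x 100 mm wide x 80 mm high; catch turned away from the robot or sideways. Not to be touched.
- small_lid (a joint): Opening angle of the small tub's lid in rad, 0.45 to 0.85; must stay as it is.
Mind the look-alikes: they are no part of the job. What is shaped like the part that bears large_pad but yellow is not meant.

How it is judged:
At the end, for the whole second after the job is handed in: The large tub's lid, let go, stays shut on its catch (opening angle under 0.022 rad, not moving), and the small tub's lid is where it began (pad within 15 mm) (value of joint large_lid below 0.022 rad and velocity of joint large_lid below 0.05 rad/s and distance of small_pad from where it was at the start of the episode below 0.015 m); the robot touches nothing.
It fails at once if the small tub's lid is moved (distance of small_pad from where it was at the start of the episode above 0.015 m).
It also fails if it takes over 32 s, if anything falls off the work surface, if the arm or the gripper's body presses on something with over 40 N, if the wrist force passes 120 N, or if a joint passes its speed limit or range.

## Working session

There is one attempt and no reset: what is moved stays moved. The work goes in short steps, Python scripts to look and compute and a shell command to move; the robot and the scene stay as the last step left them, time stands still between calls to the robot, and variables do not carry over. Pictures are saved under pics/ and viewed, about 8 in all and at most 12, crops included, and the job is handed in when it is done.

```bash
mkdir -p pics; ls
cat > h.py <<'E'
import numpy as np, cv2
from station import arm
def cam(n):
    c=arm.read_camera(n); c['f']=240/np.tan(np.radians(c['fovy'])/2); return c
def ray(c,u,v):
    d=np.array(c['rotation'])@np.array([(u-c['cx'])/c['f'],(v-c['cy'])/c['f'],1.]); return np.array(c['origin']),d/np.linalg.norm(d)
def plane(c,u,v,z):
    o,d=ray(c,u,v); return o+d*(z-o[2])/d[2]
def tri(c1,p1,c2,p2):
    o1,d1=ray(c1,*p1);o2,d2=ray(c2,*p2)
    s=np.linalg.lstsq(np.c_[d1,-d2],o2-o1,rcond=None)[0]
    a=o1+s[0]*d1;b=o2+s[1]*d2
    return (a+b)/2,np.linalg.norm(a-b)
def proj(c,p):
    q=np.array(c['rotation']).T@(np.array(p)-c['origin']); return c['f']*q[0]/q[2]+c['cx'],c['f']*q[1]/q[2]+c['cy']
E
python3 - <<'E'
from h import *
for n in('scene','side'):
    c=cam(n); cv2.imwrite(f'pics/{n}.png',c['color'][...,::-1]); print(n,c['f'],c['cx'],c['cy'],c['origin'],np.round(c['rotation'],3).tolist())
print(arm.state())
E
```

```text
pics
scene 449.66358964719836 328.45365058301644 243.5779939129033 [0.72256853 0.38303069 1.21731507] [-0.074, 0.336, 0.915, -0.212]
side 478.5667968676873 323.4545110864782 249.00444744984597 [ 0.87588073 -0.52185683  0.90771079] [-0.325, 0.859, 0.369, -0.14]
{'time_s': 0.1, 'joint_positions': array([-1.31904028e+00,  3.14171586e-01, -4.79488143e-02,  1.21019959e+00,
       -2.39755511e-05,  1.57075982e+00]), 'dq': array([-0.00122011, -0.00174848,  0.00292096,  0.00016695, -0.00028186,
        0.00155835]), 'joint_efforts': array([ 4.69598745e-04, -5.40768027e+01,  3.40540445e+01,  1.11149545e-02,
       -3.29770899e-05,  1.01259172e-06]), 'ee_pos': array([ 0.14939938, -0.58085364,  0.40392409]), 'orientation': array([-7.54300190e-04,  9.92085237e-01,  1.25563939e-01, -1.07523876e-04]), 'ft_force': array([-0.56076098, -0.94812089,  0.79506856]), 'wrist_torque': array([ 0.00963661, -0.00496266, -0.03194661]), 'opening': 0.08535991042124604}
```

View pics/scene.png

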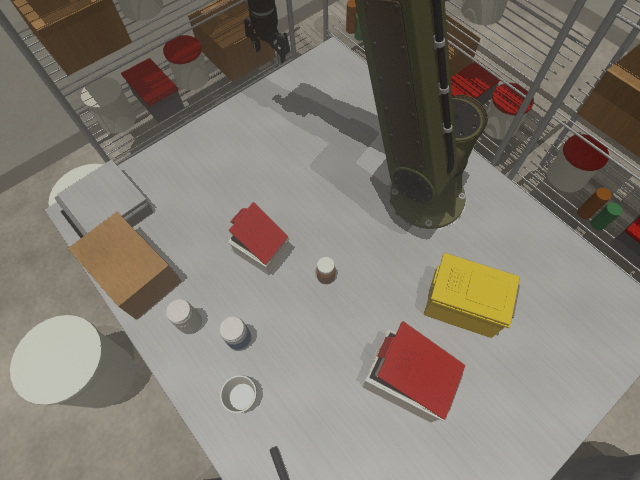

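View pics/side.png

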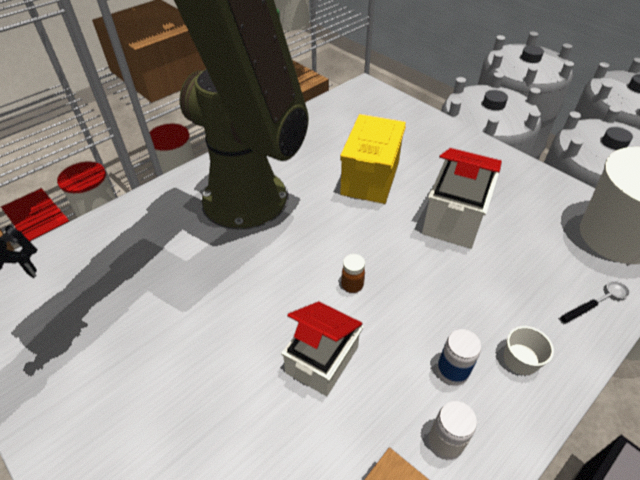

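Candidates: the red lid at scene (420,370), which is the larger one; the red lid at scene (260,232), which is the smaller tub; the yellow box at (475,290), the look-alike; and the red lids on the shelves behind. I choose (420,370), which is (465,165) in the side view. The camera rotation is a quaternion, so I'll fix the helper and check the choice in one close crop.

```bash
sed -i "s|c\['f'\]=240|c['rotation']=Rotation.from_quat(np.array(c['rotation']),scalar_first=True).as_matrix(); c['f']=240|; 1a from scipy.spatial.transform import Rotation" h.py
python3 - <<'E'
from h import *
S=cam('scene');D=cam('side')
def quad(c,win):
    x0,y0,x1,y1=win; h=cv2.cvtColor(c['color'],cv2.COLOR_RGB2HSV)
    m=(((h[...,0]<8)|(h[...,0]>172))&(h[...,1]>130)&(h[...,2]>60)).astype(np.uint8)
    k=np.zeros_like(m);k[y0:y1,x0:x1]=m[y0:y1,x0:x1]
    cn=max(cv2.findContours(k,0,1)[0],key=cv2.contourArea)
    hl=cv2.convexHull(cn); return cv2.approxPolyDP(hl,2.,True)[:,0].tolist()
print('L scene',quad(S,(340,300,500,440)));print('L side',quad(D,(420,130,520,200)))
print('s scene',quad(S,(210,190,300,280)));print('s side',quad(D,(270,280,380,360)))
a=cv2.resize(S['color'][310:430,350:480],None,fx=3,fy=3,interpolation=2)
b=cv2.resize(D['color'][140:250,410:520],None,fx=3.27,fy=3.27,interpolation=2)[:360]
cv2.imwrite('pics/crop.png',np.hstack([a,b])[...,::-1])
E
```

```text
L scene [[402, 322], [464, 365], [444, 418], [378, 376], [379, 351], [385, 338]]
L side [[440, 155], [451, 148], [500, 160], [498, 171], [474, 179], [455, 174]]
s scene [[287, 236], [264, 263], [229, 230], [234, 217], [253, 202]]
s side [[288, 314], [320, 302], [361, 324], [338, 340], [315, 348], [295, 338]]
```

View pics/crop.png

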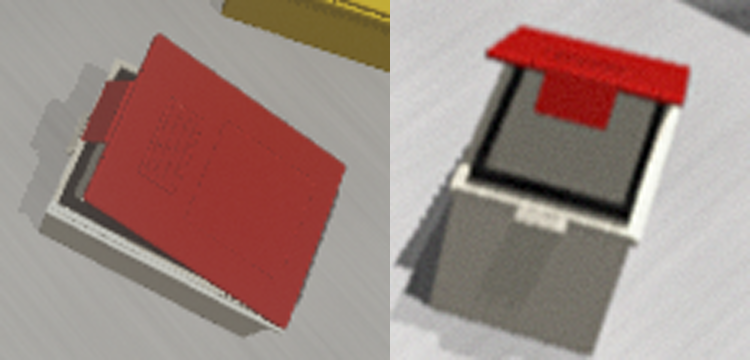

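Crop: this is the larger white tub with the red lid and a clasp tongue. The lid's free corners are at scene (403,322) and (378,376), and its hinge corners at (465,365) and (445,419). The pad is at about scene (406,358) and side (471,159). The catch faces away from the robot and sideways.

Run:
```python
from h import *
np.set_printoptions(precision=4,suppress=True)
S=cam('scene');D=cam('side')
h1,h2=plane(S,465,365,.145),plane(S,445.5,419,.145); print('hinge',h1,h2,np.linalg.norm(h1-h2))
P,e=tri(S,(406,358),D,(471,159)); print('pad tri',P,e)
y=(h2-h1);y/=np.linalg.norm(y); x=np.cross(y,[0,0,1]); 
if x@(P-h1)<0:x=-x
H=(h1+h2)/2; print('x',x,'H',H)
for th in np.arange(.4,.9,.05):
    X=x*np.cos(th)+np.array([0,0,np.sin(th)]);Z=-x*np.sin(th)+np.array([0,0,np.cos(th)])
    hc=H.copy();hc[2]=.137
    p=hc+.15*X+.01*Z; w=np.linalg.norm(h1-h2)/2
    F=[proj(S,hc+.197*X+.008*Z+s*w*y) for s in(-1,1)]
    print(round(th,2),p,np.array(proj(S,p)),np.array(proj(D,p)),np.array(F).ravel())
for n,u in(('jar',(326,268)),('yellow',(475,275)),('small',(260,232))): print(n,plane(S,*u,.1))
```

```text
hinge [0.3517 0.4288 0.145 ] [0.473  0.4808 0.145 ] 0.13196581012099043
pad tri [0.4661 0.3322 0.221 ] 0.002152302824023078
x [ 0.3935 -0.9193  0.    ] H [0.4124 0.4548 0.145 ]
0.4 [0.4652 0.3314 0.2046] [404.6852 359.4147] [468.4563 164.3919] [398.7837 322.7874 375.1173 376.3696]
0.45 [0.4638 0.3346 0.2112] [406.6149 359.5216] [469.4267 161.2333] [401.1328 322.5495 377.3747 376.611 ]
0.5 [0.4623 0.3382 0.2177] [408.6962 359.7145] [470.4133 158.0426] [403.6894 322.4214 379.8521 376.9699]
0.55 [0.4606 0.342  0.2239] [410.9263 359.9946] [471.4127 154.8303] [406.4512 322.4062 382.5482 377.4487]
0.6 [0.4588 0.3462 0.2299] [413.3016 360.3629] [472.4215 151.6076] [409.4155 322.5071 385.4609 378.0491]
0.65 [0.457  0.3506 0.2357] [415.8179 360.8198] [473.4365 148.3856] [412.5782 322.7267 388.5869 378.7725]
0.7 [0.455  0.3553 0.2413] [418.4703 361.3659] [474.4539 145.1753] [415.9345 323.0672 391.922  379.62  ]
0.75 [0.4529 0.3602 0.2466] [421.2533 362.001 ] [475.4704 141.988 ] [419.4785 323.5307 395.4611 380.5921]
0.8 [0.4507 0.3653 0.2516] [424.1606 362.7248] [476.4823 138.835 ] [423.2032 324.1186 399.1975 381.6888]
0.85 [0.4484 0.3707 0.2563] [427.1852 363.5367] [477.4862 135.727 ] [427.1004 324.8319 403.1236 382.9094]
jar [0.4289 0.0151 0.1   ]
yellow [0.1395 0.2883 0.1   ]
small [ 0.4992 -0.1883  0.1   ]
```

Everything agrees: opening about 0.47 rad, pad now at about (0.463,0.337,0.215) and shut at (0.471,0.317,0.147). I'll approach on a raised arc with the gripper closed, staying clear above the small tub.

```bash
python3 -m inch '[{"gripper":0,"offset":[0.02,0.03,0.012],"turn":[0,0,0.076]},{"gripper":0,"offset":[0.02,0.03,0.012],"turn":[0,0,0.076]},{"gripper":0,"offset":[0.02,0.03,0.012],"turn":[0,0,0.076]},{"gripper":0,"offset":[0.02,0.03,0.012],"turn":[0,0,0.076]},{"gripper":0,"offset":[0.02,0.03,0.012],"turn":[0,0,0.076]}]'
python3 -m inch '[{"gripper":0,"offset":[0.025,0.028,0],"turn":[0,0,0.076]},{"gripper":0,"offset":[0.025,0.028,0],"turn":[0,0,0.076]},{"gripper":0,"offset":[0.025,0.028,0],"turn":[0,0,0.076]},{"gripper":0,"offset":[0.025,0.028,0],"turn":[0,0,0.076]},{"gripper":0,"offset":[0.025,0.028,0],"turn":[0,0,0.076]}]'
```

```text
time_s: 0.72
ee_pos: [0.2499, -0.4296, 0.4652]
orientation: [-0.0, 0.95, 0.312, 0.0]
ft_force: [0.8, -0.8, 0.1]
opening: 0.0257
time_s: 1.13
ee_pos: [0.3753, -0.2895, 0.465]
orientation: [0.0, 0.874, 0.486, 0.0]
ft_force: [0.5, -0.6, 0.2]
opening: -0.0
```

```bash
python3 -m inch '[{"gripper":0,"offset":[0.014,0.036,0],"turn":[0,0,0.076]},{"gripper":0,"offset":[0.014,0.036,0],"turn":[0,0,0.076]},{"gripper":0,"offset":[0.014,0.036,0],"turn":[0,0,0.076]},{"gripper":0,"offset":[0.014,0.036,0],"turn":[0,0,0.076]},{"gripper":0,"offset":[0.014,0.036,0],"turn":[0,0,0.076]}]'
python3 -m inch '[{"gripper":0,"offset":[0.004,0.038,0],"turn":[0,0,0.076]},{"gripper":0,"offset":[0.004,0.038,0],"turn":[0,0,0.076]},{"gripper":0,"offset":[0.004,0.038,0],"turn":[0,0,0.076]},{"gripper":0,"offset":[0.004,0.038,0],"turn":[0,0,0.076]},{"gripper":0,"offset":[0.004,0.038,0],"turn":[0,0,0.076]}]'
python3 -m inch '[{"gripper":0,"offset":[0,0.04,0],"turn":[0,0,0.076]},{"gripper":0,"offset":[0,0.04,0],"turn":[0,0,0.076]},{"gripper":0,"offset":[0,0.04,0],"turn":[0,0,0.076]},{"gripper":0,"offset":[0,0.04,0],"turn":[0,0,0.076]},{"gripper":0,"offset":[0,0.04,0],"turn":[0,0,0.076]}]'
python3 - <<'E'
from h import *
c=cam('wrist');cv2.imwrite('pics/w1.png',c['color'][...,::-1]); print(arm.nose_length, arm.state()['ee_pos'],proj(c,[.463,.337,.215]))
E
```

```text
time_s: 1.55
ee_pos: [0.4447, -0.1092, 0.4649]
orientation: [0.0, 0.766, 0.642, 0.0]
ft_force: [1.3, 0.1, -0.6]
opening: -0.0002
time_s: 1.97
ee_pos: [0.4642, 0.0808, 0.4649]
orientation: [0.0, 0.631, 0.776, 0.0]
ft_force: [0.2, 0.1, 0.2]
opening: 0.0
time_s: 2.38
ee_pos: [0.464, 0.281, 0.4648]
orientation: [0.0, 0.473, 0.881, 0.0]
ft_force: [1.2, -0.4, 0.2]
opening: 0.0002
0.1734 [0.46398354 0.28668423 0.46423382] (np.float64(369.4037753946639), np.float64(171.07021645512535))
```

View pics/w1.png

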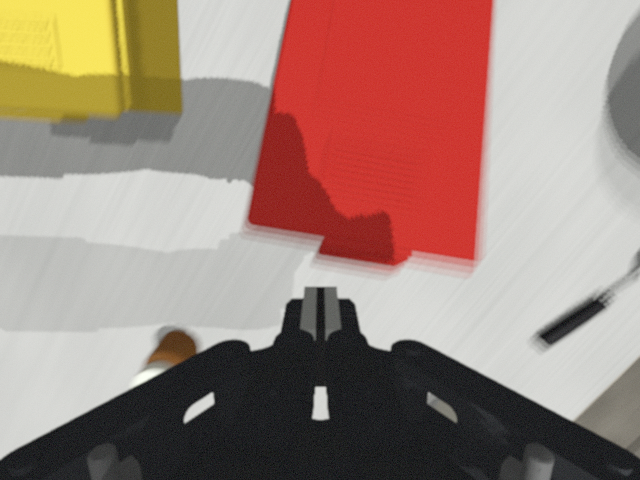

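The wrist view shows the ribbed pad at about (370,172), where my estimate projects to (369,171). Now move above the pad and follow its arc down.

```bash
python3 -m inch '[{"gripper":0,"offset":[0,0.024,-0.025],"turn":[0,0,0]},{"gripper":0,"offset":[0,0.024,-0.025],"turn":[0,0,0]},{"gripper":0,"offset":[0,0,-0.008],"turn":[0,0,0]},{"gripper":0,"offset":[0,0,0],"turn":[0,0,0]}]'
python3 -m inch '[{"gripper":0,"offset":[0,0,-0.006],"turn":[0,0,0]},{"gripper":0,"offset":[0,0,-0.006],"turn":[0,0,0]},{"gripper":0,"offset":[0,-0.001,-0.006],"turn":[0,0,0]},{"gripper":0,"offset":[0.001,-0.002,-0.006],"turn":[0,0,0]}]'
```

```text
time_s: 2.77
ee_pos: [0.4635, 0.3271, 0.4038]
orientation: [-0.001, 0.474, 0.88, -0.002]
ft_force: [-0.6, 0.3, 0.1]
opening: -0.0002
time_s: 3.1
ee_pos: [0.4658, 0.3232, 0.3832]
orientation: [0.0, 0.475, 0.88, 0.001]
ft_force: [0.7, 0.7, 0.3]
opening: 0.0002
```

```bash
python3 -m inch '[{"gripper":0,"offset":[0.001,0,-0.006],"turn":[0,0,0]},{"gripper":0,"offset":[0.001,0,-0.006],"turn":[0,0,0]},{"gripper":0,"offset":[0,0,-0.006],"turn":[0,0,0]}]'
python3 -m inch '[{"gripper":0,"offset":[0.001,0,-0.006],"turn":[0,0,0]},{"gripper":0,"offset":[0.001,-0.001,-0.006],"turn":[0,0,0]},{"gripper":0,"offset":[0,-0.001,-0.006],"turn":[0,0,0]}]'
python3 - <<'E'
from h import *
S=cam('side')['color'];cv2.imwrite('pics/s2.png',cv2.resize(S[60:260,360:560],None,fx=2.5,fy=2.5)[...,::-1])
E
```

```text
time_s: 3.35
ee_pos: [0.4678, 0.3236, 0.3643]
orientation: [0.0, 0.475, 0.88, 0.0]
ft_force: [0.7, -0.1, -0.8]
opening: -0.0003
time_s: 3.6
ee_pos: [0.4697, 0.3219, 0.346]
orientation: [0.0, 0.475, 0.88, -0.0]
ft_force: [-0.5, -0.4, 0.8]
opening: 0.0002
```

View pics/s2.png

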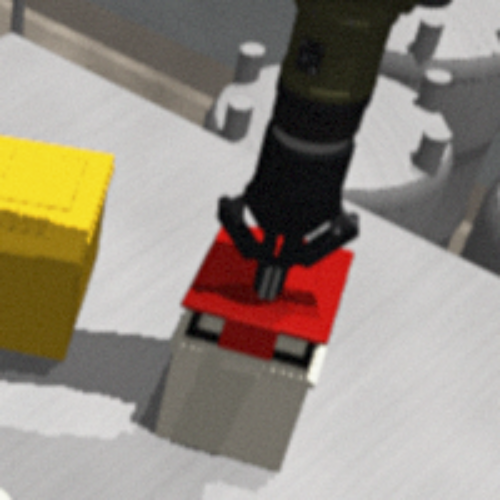

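The lid is following the fingertips down, with the tip on the pad and almost no hinge force. Next I press on through the seal in small steps.

```bash
python3 -m inch '[{"gripper":0,"offset":[0,0,-0.006],"turn":[0,0,0]},{"gripper":0,"offset":[0,0,-0.006],"turn":[0,0,0]},{"gripper":0,"offset":[0,0,-0.004],"turn":[0,0,0]}]'
for i in 1 2 3; do python3 -m inch '[{"gripper":0,"offset":[0,0,-0.0015],"turn":[0,0,0]},{"gripper":0,"offset":[0,0,-0.0015],"turn":[0,0,0]},{"gripper":0,"offset":[0,0,0],"turn":[0,0,0]}]' | grep -v orient; done
```

```text
time_s: 3.9
ee_pos: [0.4694, 0.3219, 0.3299]
orientation: [-0.0, 0.475, 0.88, -0.0]
ft_force: [0.2, 0.1, 1.0]
opening: -0.0002
time_s: 4.15
ee_pos: [0.4693, 0.3219, 0.3279]
ft_force: [-0.8, -0.5, 0.6]
opening: 0.0003
time_s: 4.4
ee_pos: [0.4694, 0.3218, 0.3259]
ft_force: [-3.0, -2.3, 9.1]
opening: 0.0003
time_s: 4.65
ee_pos: [0.4695, 0.3216, 0.3225]
ft_force: [-2.4, -2.8, 6.1]
opening: -0.0
```

```bash
for i in 1 2; do python3 -m inch '[{"gripper":0,"offset":[0,0,-0.001],"turn":[0,0,0]},{"gripper":0,"offset":[0,0,-0.001],"turn":[0,0,0]},{"gripper":0,"offset":[0,0,0],"turn":[0,0,0]}]' | grep -v orient; done
```

```text
time_s: 4.9
ee_pos: [0.4695, 0.3215, 0.3207]
ft_force: [-2.1, -4.4, 7.4]
opening: -0.0002
time_s: 5.15
ee_pos: [0.4695, 0.3214, 0.319]
ft_force: [-2.7, -4.8, 10.9]
opening: -0.0001
```

```bash
for i in 1 2; do python3 -m inch '[{"gripper":0,"offset":[0,0,-0.001],"turn":[0,0,0]},{"gripper":0,"offset":[0,0,-0.001],"turn":[0,0,0]},{"gripper":0,"offset":[0,0,0],"turn":[0,0,0]}]' | grep -v orient; done
```

```text
time_s: 5.4
ee_pos: [0.4696, 0.3214, 0.3174]
ft_force: [-3.9, -5.8, 13.3]
opening: 0.0003
time_s: 5.65
ee_pos: [0.4695, 0.3213, 0.3173]
ft_force: [-7.6, -8.4, 26.3]
opening: 0.0002
```

The position has stalled at z 0.3173 and the force has jumped to 26 N, so this is the hard stop and the catch has been passed. I'll lift clear and look.

```bash
python3 -m inch '[{"gripper":0,"offset":[0,0,0.01],"turn":[0,0,0]},{"gripper":0,"offset":[0,0,0.03],"turn":[0,0,0]},{"gripper":0,"offset":[0,0,0.03],"turn":[0,0,0]},{"gripper":0,"offset":[0,0,0.03],"turn":[0,0,0]},{"gripper":0,"offset":[0,0,0],"turn":[0,0,0]}]'
python3 -m inch '[{"gripper":0,"offset":[0,0.03,0.02],"turn":[0,0,0]},{"gripper":0,"offset":[0,0.03,0.02],"turn":[0,0,0]},{"gripper":0,"offset":[0,0.03,0.02],"turn":[0,0,0]},{"gripper":0,"offset":[0,0,0],"turn":[0,0,0]},{"gripper":0,"offset":[0,0,0],"turn":[0,0,0]}]'
python3 - <<'E'
from h import *
D=cam('side');S=D['color']
a=cv2.resize(S[130:260,410:520],None,fx=4,fy=4,interpolation=2);b=cv2.resize(S[270:400,270:380],None,fx=3.3,fy=4,interpolation=2)
cv2.imwrite('pics/s3.png',np.hstack([a,b])[...,::-1])
h=cv2.cvtColor(S,cv2.COLOR_RGB2HSV);m=(((h[...,0]<8)|(h[...,0]>172))&(h[...,1]>130)&(h[...,2]>60)).astype(np.uint8)
k=np.zeros_like(m);k[280:360,270:380]=m[280:360,270:380]
print(cv2.approxPolyDP(cv2.convexHull(max(cv2.findContours(k,0,1)[0],key=cv2.contourArea)),2.,True)[:,0].tolist())
x=np.array([.3935,-.9193,0]);y=np.array([.9193,.3935,0]);H=np.array([.4124,.4548,.137])
for th in(0,.01,.045,.08):
    X=x*np.cos(th)+np.array([0,0,np.sin(th)]);Z=-x*np.sin(th)+np.array([0,0,np.cos(th)])
    print(th,[np.round(proj(D,H+.197*X+.009*Z+s*.066*y),1) for s in(-1,1)])
E
```

```text
time_s: 6.07
ee_pos: [0.4708, 0.3229, 0.4202]
orientation: [0.002, 0.475, 0.88, 0.004]
ft_force: [0.6, 0.4, 1.0]
opening: 0.0001
time_s: 6.48
ee_pos: [0.4696, 0.4136, 0.4742]
orientation: [0.0, 0.474, 0.881, 0.001]
ft_force: [0.8, -0.6, 0.2]
opening: 0.0001
[[288, 314], [320, 302], [361, 324], [338, 340], [315, 348], [295, 338]]
0 [array([429.5, 192.4]), array([485.5, 207.6])]
0.01 [array([429.7, 191.8]), array([485.8, 207. ])]
0.045 [array([430.2, 189.4]), array([486.6, 204.7])]
0.08 [array([430.8, 187. ]), array([487.4, 202.2])]
```

View pics/s3.png

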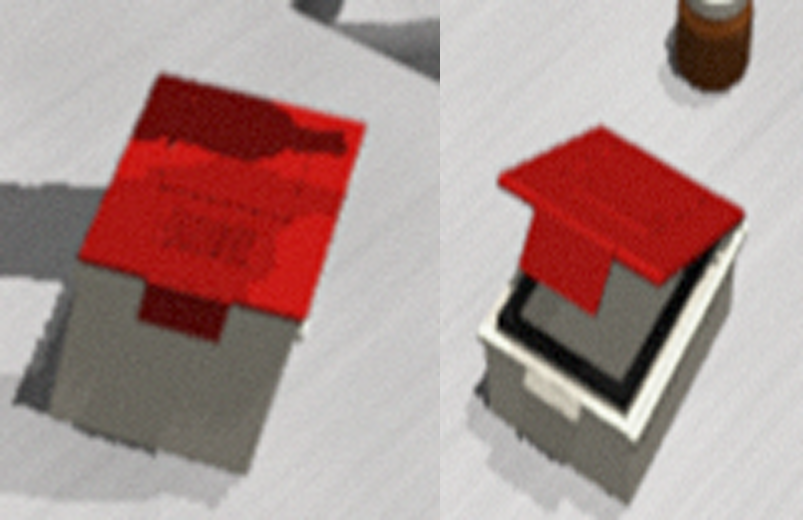

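The lid looks shut (free edge at about (430,195) to (485,210)), the tongue covers the catch, and the small lid's outline is unchanged. But 0.01 and 0.045 rad differ by only about 2 px. I'll settle it by touch: an unlatched lid would push back with about 7 N at TCP z 0.3207.

```bash
python3 -m inch '[{"gripper":0,"offset":[0,-0.03,-0.02],"turn":[0,0,0]},{"gripper":0,"offset":[0,-0.03,-0.02],"turn":[0,0,0]},{"gripper":0,"offset":[0,-0.032,-0.025],"turn":[0,0,0]},{"gripper":0,"offset":[0,0,-0.04],"turn":[0,0,0]},{"gripper":0,"offset":[0,0,0],"turn":[0,0,0]}]' | grep -v orient
python3 -m inch '[{"gripper":0,"offset":[0,0,-0.02],"turn":[0,0,0]},{"gripper":0,"offset":[0,0,-0.015],"turn":[0,0,0]},{"gripper":0,"offset":[0,0,-0.005],"turn":[0,0,0]},{"gripper":0,"offset":[0,0,0],"turn":[0,0,0]}]' | grep -v orient
```

```text
time_s: 6.95
ee_pos: [0.4666, 0.3154, 0.361]
ft_force: [-1.5, -1.4, -2.0]
opening: -0.0002
time_s: 7.28
ee_pos: [0.4691, 0.3197, 0.3281]
ft_force: [-0.3, 0.9, 0.3]
opening: 0.0003
```

```bash
for i in 1 2 3 4; do python3 -m inch '[{"gripper":0,"offset":[0,0,-0.0015],"turn":[0,0,0]},{"gripper":0,"offset":[0,0,-0.001],"turn":[0,0,0]},{"gripper":0,"offset":[0,0,0],"turn":[0,0,0]}]' | egrep 'pos|force'; done
```

```text
ee_pos: [0.4698, 0.3203, 0.3272]
ft_force: [-0.2, 0.6, 0.5]
ee_pos: [0.4695, 0.32, 0.3238]
ft_force: [-0.5, -0.0, -0.4]
ee_pos: [0.4694, 0.3198, 0.3209]
ft_force: [-0.1, 0.4, -0.3]
ee_pos: [0.4695, 0.3199, 0.3192]
ft_force: [-0.7, -0.6, 4.3]
```

There is no force at z 0.3209 and contact only near 0.3195, so the lid rests latched. Lift clear and hand in.

```bash
python3 -m inch '[{"gripper":0,"offset":[0,0,0.02],"turn":[0,0,0]},{"gripper":0,"offset":[0,0,0.04],"turn":[0,0,0]},{"gripper":0,"offset":[0,0,0.04],"turn":[0,0,0]},{"gripper":0,"offset":[0,0,0],"turn":[0,0,0]},{"gripper":0,"offset":[0,0,0],"turn":[0,0,0]}]' | egrep 'time|pos|force'
python3 -c "
from station import arm
print(arm.hand_in())"
```

```text
time_s: 8.7
ee_pos: [0.4703, 0.3204, 0.4216]
ft_force: [-0.6, 0.5, -0.6]
the job is handed in; nothing more can be done
None
```

I closed the large tub with the shut fingertips on its ribbed pad, pressing through the seal to a hard stop at 26 N vertical. I then lifted clear and handed in at about 8.7 s.

- **Large lid:** the side picture showed it shut, but could not tell latched (0.01 rad) from sprung back (0.045 rad). A touch probe settled it. There was no force down to TCP z 0.3209 and contact only near 0.3195, whereas on the way down the unlatched lid pushed back with 7 N at that height. So the catch holds.
- **Small lid:** its outline in the side image after the press and lift was pixel-identical to the first one. I did not photograph it again after the probe, but the arm stayed over the large tub.
- **Robot:** the arm was about 100 mm clear of the lid with near-zero force at hand-in, and no check failed.

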